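Shut the sticking cup-box cover: find the catch, back off, lift over, slide home

ROBOT

A 6-joint arm with a two-finger parallel gripper is mounted at the origin on the work surface. World frame = base frame: x ahead of the robot, y to its left, z up, the work surface at z = 0. Lengths are in mm, angles in rad, forces in N, time in s.
With the tool pointing down it reaches from about 350 to 775 mm from the base axis. Payload 7.3 kg.
Tool frame: the origin (TCP) lies at the centre of the arm's flange, where the gripper is bolted on; the fingertips stand 178 mm ahead of it and the grasp point (between the pads) lies 159 mm ahead of it; z points along the fingers, y is the direction in which the jaws open and shut (so a half turn about z gives the same grasp; the last joint's range is limited). The gripper opens to 92 mm and grips with 3 to 60 N. Pads are 19 mm wide; open, the fingers measure 130 mm over their backs; the gripper's body (75 mm by 190 mm) begins 47 mm behind the grasp point.
Start: joints at [1.072, 0.342, 1.524, -0, 1.275, -0.146], TCP at [181.38, 492.675, 404.741] pointing down, gripper open.
Joint ranges: [-2.53, 2.53], [-0.77, 2.02], [0.04, 2.7], [-1, 4.14], [0.28, 2.66], [-3.11, 3.11]. Speed limits (rad/s): [2.57, 2.57, 3.14, 3.14, 3.14, 3.14].

INTERFACE

Orientations are given as [roll, pitch, yaw] about the fixed x, y, z axes, in that order (R = Rz(yaw) Ry(pitch) Rx(roll)).
In Python, from plant import status, viewer, ticket gives the robot as it stands.
- The arm moves only by the tool play_rows, never from a script. Its argument "commands" is a list of rows, each an object with "offset": the shift along the tool's x, y, z in m, a list of three; "twist": the turn about the tool's z in degrees. A call has 1 to 5 rows; each row shifts and turns the commanded pose from where the row before left it, along the tool's axes as they then stand; what a row does not reach is not made up. A row lasts 1/10 s, in which the tool goes at most 50 mm and 8.59 degrees, less where a joint would pass 70% of its speed; a pose out of reach is approached as far as the arm can. A call with a gripper value outside its range is refused whole. "jaw" is the closure in counts, from 0 (fully open) to 255 (shut), set as the call begins (left out, the last holds). The fingers move at their own pace and stop on an object; the grip force is fixed at half the most. Time passes only in rows, so rows that do not move let the fingers close. It gives the time, the measured TCP pose, the force and the opening at its end, in the units of the state.
- status.get_obs(): the state, without advancing time (a new reading comes with each control period).
- viewer.capture(name): name is "scene" or "top"; returns the picture (420x560x3 uint8, red, green, blue); there is no depth.
- viewer.camera_params(name): a dict with "fov_y" (degrees; the focal length in pixels is half the picture's height over the tangent of half this angle, whatever the lens; pixels are square), "cx", "cy" (the principal point, pixels), "D" ([k1, k2, p1, p2, k3] as OpenCV has them; the pictures are not rectified), "rvec" (rotation vector, rad) and "tvec" (3), from world to camera coordinates, as OpenCV has them. Camera axes: x right, y down, z forward; pixel columns grow to the right and rows downward; lengths in mm; the calibration is good to about 2 mm. A picture is of the moment at which its call begins. camera_params takes no time and is no camera call.
- ticket.close_job(): hands the job in, once; it reports no verdict.
The state is a dict: "time": time; "joint_positions": joint angles; "dq": joint speeds; "tau": joint torques, N m; "tool_pos": TCP position; "tcp_rot": TCP orientation; "contact_force": force on the tool from outside, world axes, zero at the start; "moment": the same for the moment, N m; "grip_width": finger opening in mm.
Only numpy, scipy, OpenCV 4.12 (cv2) and the standard library are available. Lean on these libraries where they do the work, as an engineer would, in place of code of your own. Each camera call takes 0.05 s, during which the arm holds its last target.

TASK

Close the sliding cover of the cup box over the bay with the little coffee cups. Keeping the cover down in its track, slide it by its handle until you feel it bind on the hidden catch, do not force it, back it off about two centimetres, raise it about two centimetres to clear the catch, slide it on fully home, lower it gently until it lies flat, and let go. Leave the other things on the bench as they are.

Things in the scene. Friction and masses are not known exactly. Their poses are not given: they have to be found in the camera images.
- cupbox: Fixed light wooden box, 170 mm (x) by 290 mm (y), rim 74 mm high, with two equal bays side by side along its y axis; the bay at its +y end holds the coffee cups. Origin: centre of the box's underside. The cover runs along the box's own +y axis (horizontal); z is up.
- cover: Aluminium plate, 168 mm (x) by 126 mm (y), 6 mm thick, 0.35 to 0.65 kg, its underside 75 mm above the bench; at first it lies over the box's -y bay. Origin: centre of its underside; axes as the box's. It only slides along the box's y and rises straight up; it never turns, and has 3 mm of springy side play (x). Sliding drags with about 1.5 N all along.
- handle (a point): Centre of the cover's handle bar: dark wood, 90 mm long along the box's x axis, 14 mm thick (y), 16 mm high, 41 mm above the cover's underside. Under it a 27 mm gap to the plate, between posts 37 mm either side of the centre. Pinch it from above, fingers closing along the box's y axis.
- home (a point): Where the centre of the handle bar is when the cover is fully home and lying flat.
- travel (a joint): Travel of the cover along the box's +y axis, m: 0 fully over the empty bay, 0.130 fully home (solid end stop) over the cups. With the cover down, the hidden catch stops it somewhere between 0.055 and 0.095; the catch gives springily (about 2 N per mm for 8 mm, then solid).
- lift (a joint): Height of the cover above lying flat, m: 0 to 0.030. It can be raised only 8 to 30 mm back from where it first meets the catch; elsewhere short of the catch it rises 4 mm and is then solidly blocked. Raised more than 13 mm it passes over the catch; once past, it may be lowered anywhere. Let go, it falls.
- cup: Bystander: open stainless cup, 72 mm across, 85 mm high, beside the box on its +x side. Origin: centre of its underside.
- spatula: Bystander: flat grey silicone spatula, 200 mm long along its y axis, 55 mm wide and 12 mm high, lying beside the guide housing on the robot's side. Origin: on its underside, near mid-length.
- canister: Bystander: round plastic canister with clip-on lid, 106 mm across, 126 mm high. Origin: centre of its underside.
- basin: Bystander: plastic basin, 240 mm across, 90 mm high. Origin: centre of its underside.
- jebena_stand: Bystander: pale ceramic ring stand, 120 mm across, 45 mm high. Origin: centre of its underside.
- guide (a point): Centre of the top of the closed guide housing on the box's -x side: 42 mm wide, 310 mm long, its top 126 mm above the bench, with a brush-covered slot for the cover's edge. The catch is hidden inside, in a different place each time; more than 30 N on it would break it.

How it is judged (in metres and radians):
On the way, in this order (a step that is already met when the one before it is completed fails the run):
1. with the cover lying down in its track, it is pressed against the hidden catch (at least 2 N) (contact force between cover and cupbox above 2 N and value of joint lift below 0.0028 m), for 0.1 s.
2. after backing off, the cover is raised by more than 12 mm (value of joint lift above 0.012 m), for 0.1 s.
At the end, for the whole second after the job is handed in: The cover is fully home over the cups (within 4 mm of its end stop), lies flat on the box (raised by less than 3 mm), is still, and has been let go (value of joint travel above 0.126 m and value of joint lift below 0.003 m and linear speed of cover below 0.01 m/s); the robot touches nothing.
It fails at once if the cover is forced: more than 30 N on the catch or its guide (contact force between cover and cupbox above 30 N).
It fails at once if the cover is dropped (comes down faster than 0.3 m/s) (velocity of joint lift below -0.3 m/s).
It fails at once if a bystander is moved by more than 25 mm (distance of any of cup, spatula, canister, basin, jebena_stand from where it was at the start of the episode above 0.025 m).
It also fails if it takes over 45 s, if anything falls off the work surface, if the arm or the gripper's body presses on something with over 40 N, if the wrist force passes 120 N, or if a joint passes its speed limit or range.

## Working session

There is one attempt and no reset: what is moved stays moved. The work goes in short steps, Python scripts to look and compute and a tool call to move; the robot and the scene stay as the last step left them, time stands still between calls to the robot, and variables do not carry over. Pictures are saved under pics/ and viewed, and the job is handed in when it is done.

Besides the shell and the picture viewer there is one more tool, called after "Call:" in YAML: its name, and indented under it one key for each argument. play_rows: Moves the arm, as the interface text tells. Its arguments: {"type":"object","properties":{"commands":{"type":"array"},"jaw":{"type":"number"}},"required":["commands"]}

```bash
mkdir -p pics; python3 - <<'E'
from plant import status, viewer
import cv2
print(status.get_obs())
for n in("scene","top"):
    im=viewer.capture(n); cv2.imwrite(f"pics/{n}0.png",im[:,:,::-1]); print(viewer.camera_params(n))
E
```

```text
{'time': 0.0, 'joint_positions': array([ 1.07201117e+00,  3.42683198e-01,  1.52501727e+00, -2.60761375e-05,
        1.27540253e+00, -1.46041104e-01]), 'dq': array([ 0.00061804,  0.00153094,  0.00309571, -0.00037235, -0.00041837,
        0.00078304]), 'tau': array([ 1.43745830e-03, -4.31231368e+01, -2.44228417e+01,  7.18742958e-02,
        5.57643129e-02, -1.11974286e-04]), 'tool_pos': array([181.30722442, 492.5464219 , 404.06518983]), 'tcp_rot': array([-3.14009476e+00, -1.95119349e-04,  2.78885606e+00]), 'contact_force': array([ 0.10660932,  1.02545028, -0.46741703]), 'moment': array([-0.01505695, -0.0012156 ,  0.04975337]), 'grip_width': 91.83952702190393}
{'fov_y': 43.53027590723114, 'cx': 282.77838873531704, 'cy': 207.61279435763598, 'D': array([0.02647774, 0.        , 0.        , 0.        , 0.        ]), 'rvec': array([ 2.28180465,  1.03910369, -0.38640564]), 'tvec': array([-354.44971807, -250.50840648, 1684.87329485])}
{'fov_y': 47.577136554988144, 'cx': 280.69384055727767, 'cy': 203.4641797068478, 'D': array([-0.11866727,  0.        ,  0.        ,  0.        ,  0.        ]), 'rvec': array([ 2.15187734, -2.18897292,  0.10114384]), 'tvec': array([  36.59537071,  562.50359807, 1213.20847905])}
```

View pics/scene0.png

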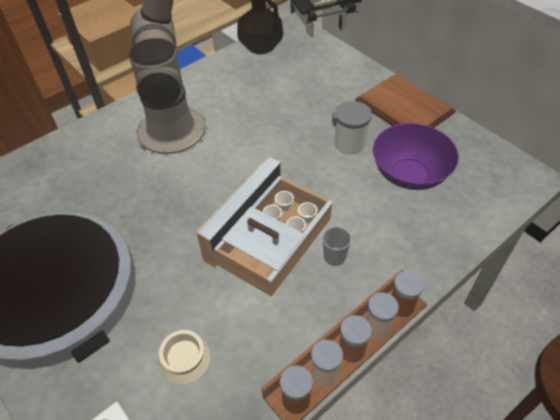

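View pics/top0.png

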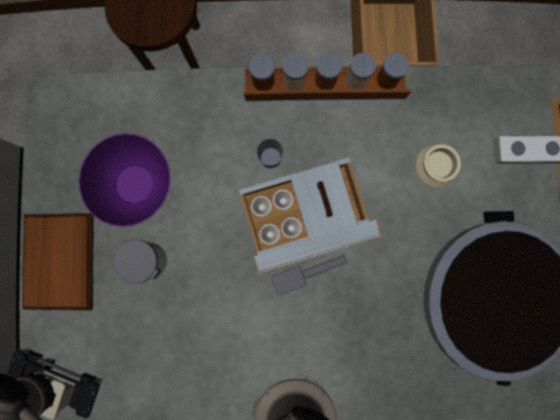

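```bash
python3 - <<'E'
import cv2
a=cv2.imread("pics/top0.png")[145:305,225:395]; cv2.imwrite("pics/topz.png",cv2.resize(a,None,fx=3.7,fy=3.7,interpolation=cv2.INTER_CUBIC))
a=cv2.imread("pics/scene0.png")[150:300,190:350]; cv2.imwrite("pics/scz.png",cv2.resize(a,None,fx=4,fy=4,interpolation=cv2.INTER_CUBIC))
E
```

```text
(no output)
```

View pics/topz.png

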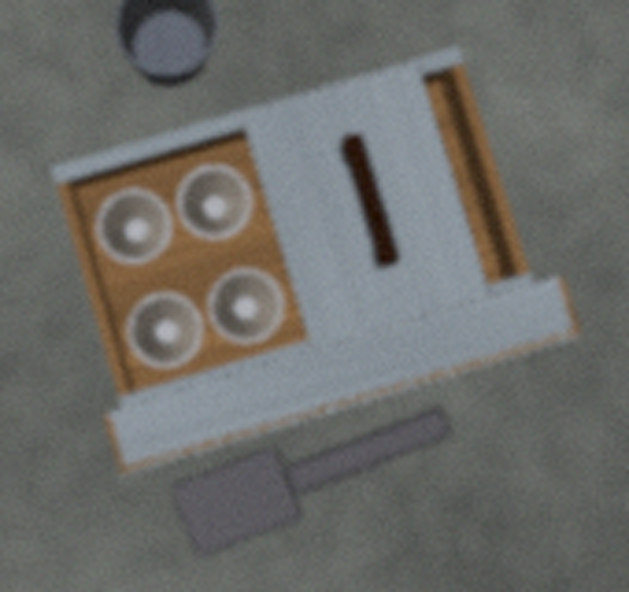

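View pics/scz.png

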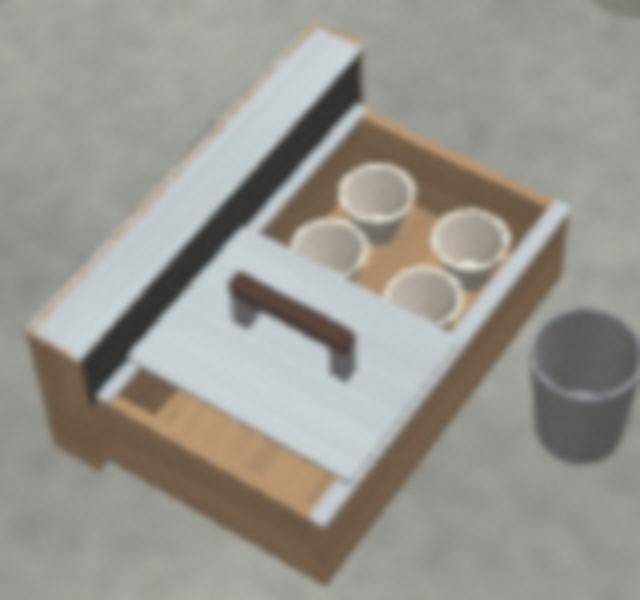

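```bash
cat > h.py <<'E'
import numpy as np,cv2
from plant import viewer
def cam(n):
    p=viewer.camera_params(n);f=210/np.tan(np.radians(p['fov_y'])/2)
    K=np.array([[f,0,p['cx']],[0,f,p['cy']],[0,0,1]]);R=cv2.Rodrigues(p['rvec'])[0]
    return K,p['D'],R,p['tvec'],p['rvec']
def ray(n,u):
    K,D,R,t,_=cam(n);q=cv2.undistortPoints(np.array([[u]],float),K,D).ravel()
    return -R.T@t, R.T@np.array([q[0],q[1],1])
def atz(n,u,z):
    c,d=ray(n,u);return c+d*(z-c[2])/d[2]
def proj(n,P):
    K,D,R,t,r=cam(n);return cv2.projectPoints(np.array(P,float).reshape(-1,3),r,t,K,D)[0].reshape(-1,2)
Tz=lambda x,y:((x+.5)/3.7-.5+225,(y+.5)/3.7-.5+145)
Sz=lambda x,y:((x+.5)/4-.5+190,(y+.5)/4-.5+150)
E
python3 - <<'E'
from h import *
np.set_printoptions(precision=1,suppress=True)
for n,p,z in [("bar+",(352,136),124),("bar-",(387,264),124),("gNE",(110,412),126),("gNW",(125,468),126),("gSE",(560,280),126),("gSW",(578,330),126),("cov+y +x",(247,130),81),("cov+y -x",(305,340),81),("cov-y+x",(424,78),81),("cov-y-x",(487,280),81),("rail+y",(55,172),75),("rail-y",(460,52),75),("spat",(440,420),10),("spathead",(205,550),10),("boxcorner+y-x",(125,395),74)]:
    print(n,atz("top",Tz(*p),z))
for n,p,z in [("bar-x",(240,278),124),("bar+x",(345,338),124),("bar-x",(240,285),116),("bar+x",(345,340),116),("g",(318,28),126),("g",(360,48),126),("g",(82,358),126),("g",(38,330),126),("cov++",(448,334),81),("cov-+",(350,478),81),("cov--",(132,352),81),("rail++",(567,208),75),("rail+-",(322,525),75)]:
    print(n,atz("scene",Sz(*p),z))
E
```

```text
bar+ [605.5 -68.4 124. ]
bar- [521.5 -89.  124. ]
gNE [429.3  91.4 126. ]
gNW [393.4  82.2 126. ]
gSE [ 509. -201.  126.]
gSW [ 476.4 -211.6  126. ]
cov+y +x [617.   -0.9  81. ]
cov+y -x [474.5 -37.   81. ]
cov-y+x [ 650.7 -121.9   81. ]
cov-y-x [ 512.5 -160.4   81. ]
rail+y [591.4 129.8  75. ]
rail-y [ 669.4 -148.    75. ]
spat [ 418.  -135.2   10. ]
spathead [329.8  32.7  10. ]
boxcorner+y-x [439.8  84.2  74. ]
bar-x [528.2 -91.8 124. ]
bar+x [605.8 -72.6 124. ]
bar-x [527.4 -91.7 116. ]
bar+x [602.4 -70.  116. ]
g [397.2  79.9 126. ]
g [430.3  89.1 126. ]
g [ 514.2 -201.   126. ]
g [ 479.7 -208.8  126. ]
cov++ [621.8  -2.9  81. ]
cov-+ [ 661.9 -117.6   81. ]
cov-- [ 501.5 -160.3   81. ]
rail++ [594.2 127.7  75. ]
rail+- [ 672.8 -148.7   75. ]
```

Call:
play_rows:
  commands:
    - {"offset": [0, 0, 0], "twist": -7.2}
    - {"offset": [0, 0, 0], "twist": -7.2}
    - {"offset": [0, 0, 0], "twist": -7.2}
    - {"offset": [0, 0, 0], "twist": -7.2}
    - {"offset": [0, 0, 0], "twist": -7.2}

```text
time: 0.6
tool_pos: [181.3, 492.6, 404.3]
tcp_rot: [-3.141, -0.001, -2.861]
contact_force: [-0.2, -0.2, 0.0]
grip_width: 91.9
```

Call:
play_rows:
  commands:
    - {"offset": [-0.0142, -0.0437, 0]}
    - {"offset": [-0.0142, -0.0437, 0]}
    - {"offset": [-0.0142, -0.0437, 0]}
    - {"offset": [-0.0142, -0.0437, 0]}
    - {"offset": [-0.0142, -0.0437, 0]}

```text
$.commands[0]: bad value
```

Call:
play_rows:
  commands:
    - {"offset": [-0.0142, -0.0437, 0]}
    - {"offset": [-0.0142, -0.0437, 0]}
    - {"offset": [-0.0142, -0.0437, 0]}
    - {"offset": [-0.0142, -0.0437, 0]}
    - {"offset": [-0.0142, -0.0437, 0]}

```text
$.commands[0]: bad value
```

Call:
play_rows:
  commands:
    - {"offset": [-0.0142, -0.0437, 0.01]}
    - {"offset": [-0.0142, -0.0437, 0.01]}
    - {"offset": [-0.0142, -0.0437, 0.01]}
    - {"offset": [-0.0142, -0.0437, 0.01]}
    - {"offset": [-0.0142, -0.0437, 0.01]}

```text
$.commands[0]: bad value
```

Call:
play_rows:
  commands:
    - {"offset": [0, 0, 0.01]}
    - {"offset": [0, 0, 0.01]}
    - {"offset": [0, 0, 0]}

```text
$.commands[0]: bad value
```

```bash
python3 - <<'E'
from plant import status, viewer
import cv2
o=status.get_obs();print(o['time'],o['tool_pos'],o['tcp_rot'],o['joint_positions'])
for n,r in(("scene",(130,280,170,350)),("top",(125,285,225,395))):
    im=viewer.capture(n)[:,:,::-1]; cv2.imwrite(f"pics/{n}1.png",im)
    cv2.imwrite(f"pics/{n}1z.png",cv2.resize(im[r[0]:r[1],r[2]:r[3]],None,fx=3.7,fy=3.7,interpolation=cv2.INTER_CUBIC))
E
```

```text
0.6 [181.33184224 492.60432458 404.30387547] [-3.14098000e+00 -6.60813714e-04 -2.86087852e+00] [ 1.07200553e+00  3.42448815e-01  1.52468234e+00  4.11423330e-05
  1.27536176e+00 -7.79517134e-01]
```

Call:
play_rows:
  commands:
    - {"offset": [-0.0142, -0.0437, 0], "twist": 0}
    - {"offset": [-0.0142, -0.0437, 0], "twist": 0}
    - {"offset": [-0.0142, -0.0437, 0], "twist": 0}
    - {"offset": [-0.0142, -0.0437, 0], "twist": 0}
    - {"offset": [-0.0142, -0.0437, 0], "twist": 0}

```text
time: 1.2
tool_pos: [309.7, 300.1, 404.7]
tcp_rot: [3.142, 0.0, -2.869]
contact_force: [1.4, 0.8, -0.2]
grip_width: 91.5
```

Call:
play_rows:
  commands:
    - {"offset": [-0.0142, -0.0437, 0], "twist": 0}
    - {"offset": [-0.0142, -0.0437, 0], "twist": 0}
    - {"offset": [-0.0142, -0.0437, 0], "twist": 0}
    - {"offset": [-0.0142, -0.0437, 0], "twist": 0}
    - {"offset": [-0.0142, -0.0437, 0], "twist": 0}

```text
time: 1.7
tool_pos: [437.6, 109.0, 404.7]
tcp_rot: [3.141, 0.0, -2.87]
contact_force: [0.7, -0.0, 0.1]
grip_width: 91.8
```

Call:
play_rows:
  commands:
    - {"offset": [-0.0142, -0.0437, 0.01], "twist": 0}
    - {"offset": [-0.0142, -0.0437, 0.01], "twist": 0}
    - {"offset": [-0.0142, -0.0437, 0.01], "twist": 0}
    - {"offset": [-0.0142, -0.0437, 0.01], "twist": 0}
    - {"offset": [-0.0142, -0.0437, 0.01], "twist": 0}

```text
time: 2.2
tool_pos: [565.4, -82.0, 354.0]
tcp_rot: [3.141, -0.0, -2.87]
contact_force: [1.5, 0.4, -0.5]
grip_width: 92.0
```

Call:
play_rows:
  commands:
    - {"offset": [0, 0, 0.01], "twist": 0}
    - {"offset": [0, 0, 0.01], "twist": 0}
    - {"offset": [0, 0, 0], "twist": 0}

```text
time: 2.5
tool_pos: [563.8, -79.2, 332.9]
tcp_rot: [3.139, -0.003, -2.867]
contact_force: [-0.3, -0.0, 0.4]
grip_width: 92.2
```

```bash
python3 - <<'E'
from plant import status, viewer
import cv2
o=status.get_obs();print(o['time'],o['tool_pos'],o['tcp_rot'],o['joint_positions'])
for n,r in(("scene",(130,280,170,350)),("top",(125,285,225,395))):
    im=viewer.capture(n)[:,:,::-1]; cv2.imwrite(f"pics/{n}2.png",im)
    cv2.imwrite(f"pics/{n}2z.png",cv2.resize(im[r[0]:r[1],r[2]:r[3]],None,fx=3.7,fy=3.7,interpolation=cv2.INTER_CUBIC))
E
```

```text
2.5 [563.7591233  -79.18284234 332.94097759] [ 3.13906148 -0.00337737 -2.86710163] [-2.74248786e-01  4.87300143e-01  1.50323135e+00  4.34891999e-04
  1.15526300e+00 -2.11970826e+00]
```

View pics/scene2z.png

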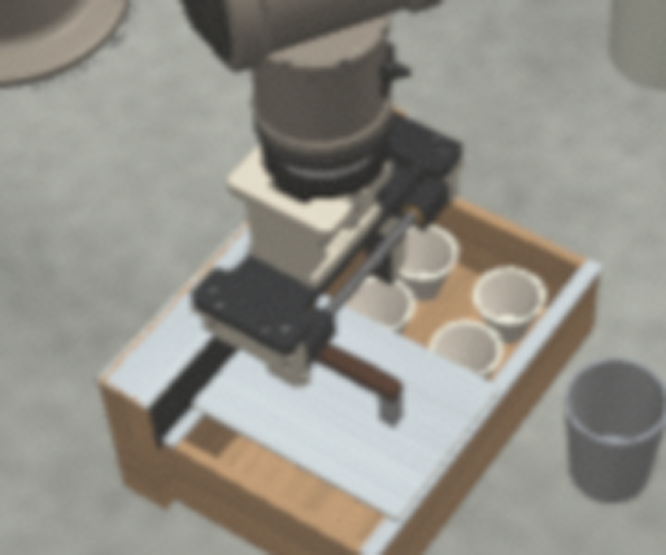

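View pics/top2z.png

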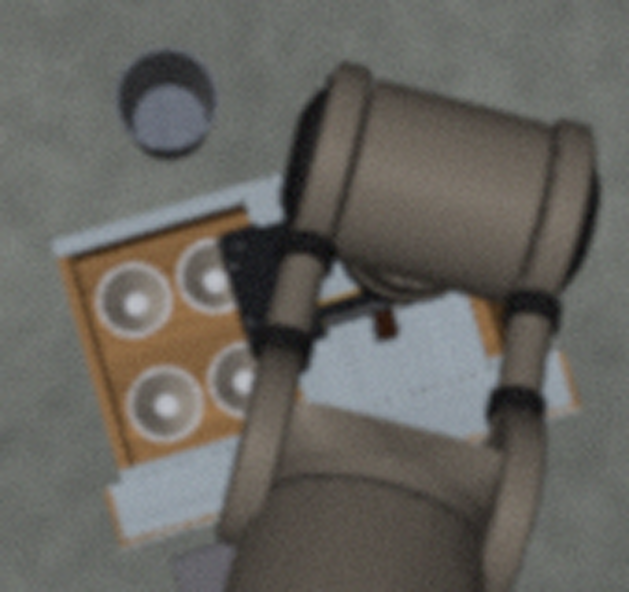

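Call:
play_rows:
  commands:
    - {"offset": [0, 0, 0.015], "twist": 0}
    - {"offset": [0, 0, 0.015], "twist": 0}
    - {"offset": [0, 0, 0.015], "twist": 0}
    - {"offset": [0, 0, 0.013], "twist": 0}
    - {"offset": [0, 0, 0], "twist": 0}

```text
time: 3.1
tool_pos: [564.1, -79.3, 275.7]
tcp_rot: [3.14, -0.002, -2.865]
contact_force: [-1.3, 1.4, 0.3]
grip_width: 91.8
```

```bash
python3 - <<'E'
from plant import status, viewer
import cv2
o=status.get_obs();print(o['time'],o['tool_pos'],o['tcp_rot'],o['contact_force'])
n,r="scene",(130,280,170,350)
im=viewer.capture(n)[:,:,::-1]
cv2.imwrite(f"pics/{n}3z.png",cv2.resize(im[r[0]:r[1],r[2]:r[3]],None,fx=3.7,fy=3.7,interpolation=cv2.INTER_CUBIC))
E
```

```text
3.1 [564.13924912 -79.26417038 275.7099912 ] [ 3.14025979e+00 -1.93658661e-03 -2.86524436e+00] [-1.28589434  1.36787182  0.34643987]
```

View pics/scene3z.png

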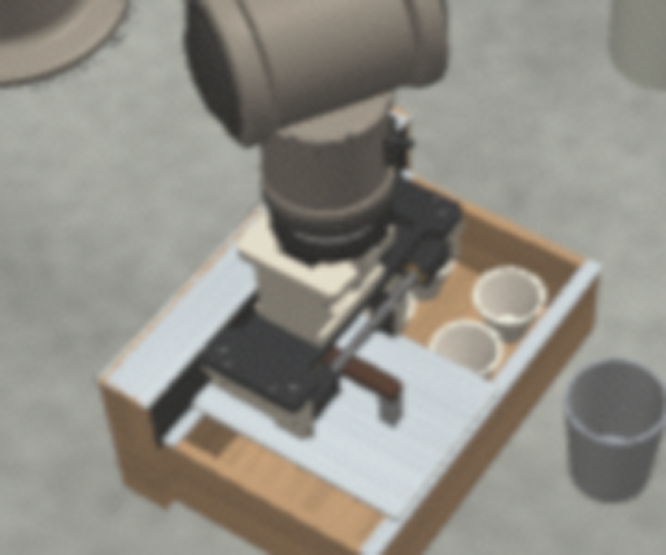

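Call:
play_rows:
  commands:
    - {"offset": [0, 0, 0], "twist": 0}
    - {"offset": [0, 0, 0], "twist": 0}
    - {"offset": [0, 0, 0], "twist": 0}
    - {"offset": [0, 0, 0], "twist": 0}
    - {"offset": [0, 0, 0], "twist": 0}
  jaw: 255

```text
time: 3.65
tool_pos: [564.7, -80.2, 276.9]
tcp_rot: [-3.141, 0.0, -2.866]
contact_force: [-1.5, -0.4, -0.2]
grip_width: 56.0
```

Call:
play_rows:
  commands:
    - {"offset": [0, 0, 0], "twist": 0}
    - {"offset": [0, 0, 0], "twist": 0}
    - {"offset": [0, 0, 0], "twist": 0}
    - {"offset": [0, 0, 0], "twist": 0}
    - {"offset": [0, 0, 0], "twist": 0}

```text
time: 4.15
tool_pos: [564.7, -80.2, 276.7]
tcp_rot: [3.142, 0.0, -2.866]
contact_force: [0.9, 1.5, -1.2]
grip_width: 16.3
```

Call:
play_rows:
  commands:
    - {"offset": [0, 0, 0], "twist": 0}
    - {"offset": [0, 0, 0], "twist": 0}
    - {"offset": [0, 0, 0], "twist": 0}

```text
time: 4.45
tool_pos: [564.7, -80.1, 276.7]
tcp_rot: [3.141, 0.0, -2.866]
contact_force: [1.0, -0.3, 0.1]
grip_width: 13.7
```

Call:
play_rows:
  commands:
    - {"offset": [0, 0.003, 0], "twist": 0}
    - {"offset": [0, 0.003, 0], "twist": 0}
    - {"offset": [0, 0.003, 0], "twist": 0}
    - {"offset": [0, 0.003, 0], "twist": 0}
    - {"offset": [0, 0.003, 0], "twist": 0}

```text
time: 4.95
tool_pos: [560.5, -65.4, 276.7]
tcp_rot: [-3.142, 0.0, -2.866]
contact_force: [1.5, -1.9, -1.6]
grip_width: 13.6
```

Call:
play_rows:
  commands:
    - {"offset": [0, 0.003, 0], "twist": 0}
    - {"offset": [0, 0.003, 0], "twist": 0}
    - {"offset": [0, 0.003, 0], "twist": 0}
    - {"offset": [0, 0.003, 0], "twist": 0}
    - {"offset": [0, 0.003, 0], "twist": 0}

```text
time: 5.45
tool_pos: [556.4, -51.0, 276.7]
tcp_rot: [3.142, 0.0, -2.866]
contact_force: [-0.0, -1.4, -0.4]
grip_width: 13.7
```

Call:
play_rows:
  commands:
    - {"offset": [0, 0.001, 0], "twist": 0}
    - {"offset": [0, 0.001, 0], "twist": 0}
    - {"offset": [0, 0.001, 0], "twist": 0}
    - {"offset": [0, 0.001, 0], "twist": 0}
    - {"offset": [0, 0.001, 0], "twist": 0}

```text
time: 5.95
tool_pos: [555.2, -46.5, 276.7]
tcp_rot: [3.142, 0.0, -2.866]
contact_force: [0.5, -1.4, -1.6]
grip_width: 13.5
```

```bash
python3 - <<'E'
from plant import status, viewer
import cv2
n,r="scene",(130,280,170,350)
im=viewer.capture(n)[:,:,::-1]
cv2.imwrite(f"pics/{n}4z.png",cv2.resize(im[r[0]:r[1],r[2]:r[3]],None,fx=3.7,fy=3.7,interpolation=cv2.INTER_CUBIC))
E
```

```text
(no output)
```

View pics/scene4z.png

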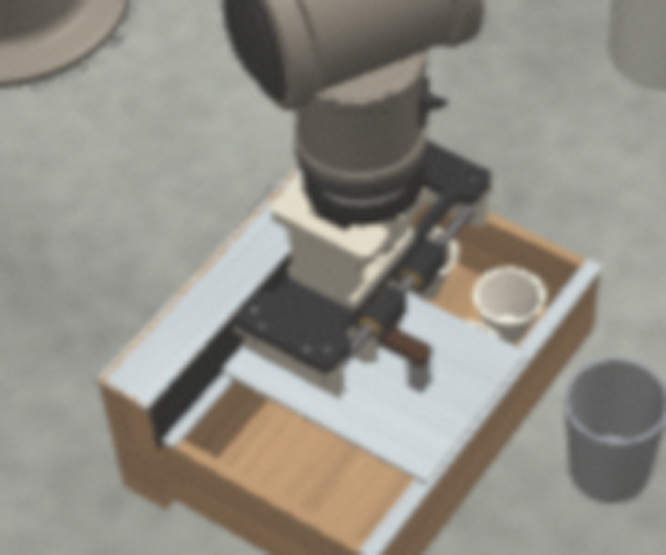

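The cover has moved with the gripper (its front edge is now over the cups), still flat. I'll continue slowly.

Call:
play_rows:
  commands:
    - {"offset": [0, 0.001, 0], "twist": 0}
    - {"offset": [0, 0.001, 0], "twist": 0}
    - {"offset": [0, 0.001, 0], "twist": 0}
    - {"offset": [0, 0.001, 0], "twist": 0}
    - {"offset": [0, 0.001, 0], "twist": 0}

```text
time: 6.5
tool_pos: [553.8, -41.6, 276.7]
tcp_rot: [3.142, 0.0, -2.866]
contact_force: [0.1, -1.9, -0.9]
grip_width: 13.9
```

```bash
cat > s.py <<'E'
from plant import status
import numpy as np
o=status.get_obs();b=2*0+3.14159-2.866
ey=np.array([-np.sin(b),np.cos(b),0]);ex=np.array([np.cos(b),np.sin(b),0])
d=o['tool_pos']-np.array([564.7,-80.1,276.7]);f=o['contact_force']
print("t",o['time'],"move x,y,z",d@ex,d@ey,d[2],"F x,y,z",f@ex,f@ey,f[2],o['moment'])
E
python3 s.py
```

```text
t 6.5 move x,y,z -0.028380985516308854 40.03767690593959 0.021286118001512477 F x,y,z -0.38152637699029973 -1.8317659896231513 -0.9491528675138357 [-0.19771304 -0.0701646  -0.03844721]
```

Call:
play_rows:
  commands:
    - {"offset": [0, 0.001, 0], "twist": 0}
    - {"offset": [0, 0.001, 0], "twist": 0}
    - {"offset": [0, 0.001, 0], "twist": 0}
    - {"offset": [0, 0.001, 0], "twist": 0}

```text
time: 6.9
tool_pos: [552.7, -37.7, 276.7]
tcp_rot: [3.142, -0.0, -2.866]
contact_force: [-0.9, -0.3, -1.7]
grip_width: 13.7
```

Call:
play_rows:
  commands:
    - {"offset": [0, 0.001, 0], "twist": 0}
    - {"offset": [0, 0.001, 0], "twist": 0}
    - {"offset": [0, 0.001, 0], "twist": 0}
    - {"offset": [0, 0.001, 0], "twist": 0}

```text
time: 7.3
tool_pos: [551.6, -33.9, 276.7]
tcp_rot: [3.142, 0.0, -2.866]
contact_force: [1.5, -2.1, -1.8]
grip_width: 13.8
```

Call:
play_rows:
  commands:
    - {"offset": [0, 0.001, 0], "twist": 0}
    - {"offset": [0, 0.001, 0], "twist": 0}
    - {"offset": [0, 0.001, 0], "twist": 0}
    - {"offset": [0, 0.001, 0], "twist": 0}

```text
time: 7.7
tool_pos: [550.5, -30.0, 276.7]
tcp_rot: [3.141, 0.0, -2.866]
contact_force: [-0.2, -2.5, -1.7]
grip_width: 13.9
```

Call:
play_rows:
  commands:
    - {"offset": [0, 0.001, 0], "twist": 0}
    - {"offset": [0, 0.001, 0], "twist": 0}
    - {"offset": [0, 0.001, 0], "twist": 0}

```text
time: 8.0
tool_pos: [549.7, -27.1, 276.7]
tcp_rot: [3.142, 0.0, -2.866]
contact_force: [0.8, -2.0, -1.5]
grip_width: 13.5
```

Call:
play_rows:
  commands:
    - {"offset": [0, 0.001, 0], "twist": 0}
    - {"offset": [0, 0.001, 0], "twist": 0}
    - {"offset": [0, 0.001, 0], "twist": 0}

```text
time: 8.3
tool_pos: [548.9, -24.2, 276.7]
tcp_rot: [3.141, 0.0, -2.866]
contact_force: [0.4, -1.2, -1.9]
grip_width: 14.1
```

Call:
play_rows:
  commands:
    - {"offset": [0, 0.001, 0], "twist": 0}
    - {"offset": [0, 0.001, 0], "twist": 0}
    - {"offset": [0, 0.001, 0], "twist": 0}

```text
time: 8.6
tool_pos: [548.1, -21.4, 276.7]
tcp_rot: [3.142, 0.0, -2.866]
contact_force: [-0.1, -1.4, -1.8]
grip_width: 13.9
```

Call:
play_rows:
  commands:
    - {"offset": [0, 0.001, 0], "twist": 0}
    - {"offset": [0, 0.001, 0], "twist": 0}
    - {"offset": [0, 0.001, 0], "twist": 0}
    - {"offset": [0, 0.001, 0], "twist": 0}

```text
time: 9.0
tool_pos: [547.0, -17.5, 276.7]
tcp_rot: [3.142, 0.0, -2.866]
contact_force: [0.6, -2.0, -2.0]
grip_width: 14.0
```

Call:
play_rows:
  commands:
    - {"offset": [0, 0.001, 0], "twist": 0}
    - {"offset": [0, 0.001, 0], "twist": 0}
    - {"offset": [0, 0.001, 0], "twist": 0}
    - {"offset": [0, 0.001, 0], "twist": 0}

```text
time: 9.4
tool_pos: [545.9, -13.7, 276.7]
tcp_rot: [3.142, 0.0, -2.866]
contact_force: [0.0, -2.0, -1.7]
grip_width: 13.8
```

Call:
play_rows:
  commands:
    - {"offset": [0, 0.001, 0], "twist": 0}
    - {"offset": [0, 0.001, 0], "twist": 0}
    - {"offset": [0, 0.001, 0], "twist": 0}
    - {"offset": [0, 0.001, 0], "twist": 0}

```text
time: 9.8
tool_pos: [544.8, -9.9, 276.7]
tcp_rot: [-3.141, 0.0, -2.866]
contact_force: [0.4, -2.4, -1.6]
grip_width: 13.7
```

Call:
play_rows:
  commands:
    - {"offset": [0, 0.001, 0], "twist": 0}
    - {"offset": [0, 0.001, 0], "twist": 0}
    - {"offset": [0, 0.001, 0], "twist": 0}
    - {"offset": [0, 0.001, 0], "twist": 0}

```text
time: 10.2
tool_pos: [543.9, -6.7, 276.7]
tcp_rot: [-3.14, 0.0, -2.866]
contact_force: [1.6, -6.7, -4.4]
grip_width: 13.8
```

```bash
python3 s.py; python3 - <<'E'
from plant import status, viewer
import cv2
n,r="scene",(130,280,170,350)
im=viewer.capture(n)[:,:,::-1]
cv2.imwrite(f"pics/{n}5z.png",cv2.resize(im[r[0]:r[1],r[2]:r[3]],None,fx=3.7,fy=3.7,interpolation=cv2.INTER_CUBIC))
E
```

```text
t 10.2 move x,y,z -0.02728089119342414 76.28100428718399 0.02584869487969854 F x,y,z -0.28034989456816617 -6.9051444587777 -4.426180098672414 [-1.19699232 -0.26630427  0.02969411]
```

View pics/scene5z.png

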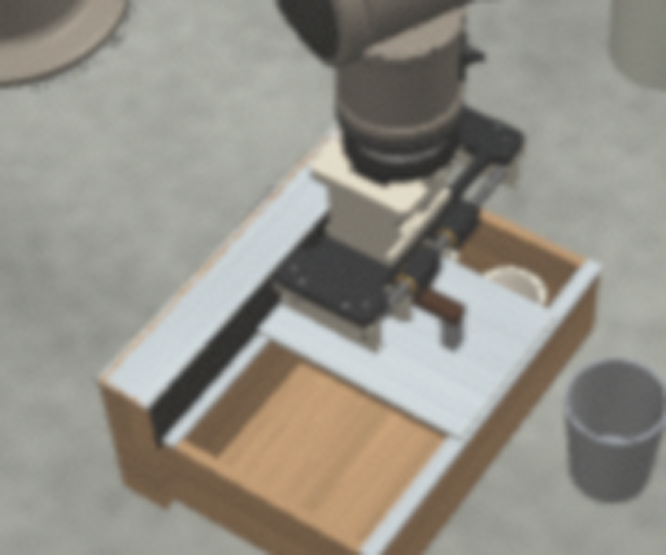

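Call:
play_rows:
  commands:
    - {"offset": [0, 0.0005, 0], "twist": 0}
    - {"offset": [0, 0, 0], "twist": 0}
    - {"offset": [0, 0, 0], "twist": 0}

```text
time: 10.55
tool_pos: [543.8, -6.4, 276.7]
tcp_rot: [-3.14, 0.0, -2.866]
contact_force: [1.8, -8.2, -4.2]
grip_width: 13.9
```

```bash
python3 s.py
```

```text
t 10.55 move x,y,z -0.03539088521520384 76.61500789317097 0.0026621259939361153 F x,y,z -0.5019023969773748 -8.349304959088887 -4.178897805226689 [-1.12398822 -0.22329877  0.01867184]
```

Call:
play_rows:
  commands:
    - {"offset": [0, -0.004, 0], "twist": 0}
    - {"offset": [0, -0.006, 0], "twist": 0}
    - {"offset": [0, -0.006, 0], "twist": 0}
    - {"offset": [0, -0.006, 0], "twist": 0}
    - {"offset": [0, 0, 0], "twist": 0}

```text
time: 11.05
tool_pos: [549.8, -27.6, 276.7]
tcp_rot: [-3.141, 0.0, -2.867]
contact_force: [0.7, -0.8, -2.3]
grip_width: 13.5
```

Call:
play_rows:
  commands:
    - {"offset": [0, 0, -0.001], "twist": 0}
    - {"offset": [0, 0, -0.001], "twist": 0}
    - {"offset": [0, 0, -0.001], "twist": 0}
    - {"offset": [0, 0, -0.001], "twist": 0}

```text
time: 11.45
tool_pos: [549.5, -26.7, 280.7]
tcp_rot: [3.142, -0.0, -2.866]
contact_force: [-0.6, -1.6, -3.3]
grip_width: 13.7
```

```bash
python3 s.py
```

```text
t 11.45 move x,y,z -0.06477768132563533 55.529904596328876 4.010408145897657 F x,y,z -1.0385546526761669 -1.414912836449395 -3.2597134377212935 [-0.15072715 -0.03091513  0.03507026]
```

Call:
play_rows:
  commands:
    - {"offset": [0, 0, -0.001], "twist": 0}
    - {"offset": [0, 0, -0.001], "twist": 0}
    - {"offset": [0, 0, -0.001], "twist": 0}

```text
time: 11.75
tool_pos: [549.6, -26.7, 283.8]
tcp_rot: [3.142, 0.0, -2.866]
contact_force: [0.9, -1.4, -3.0]
grip_width: 13.7
```

```bash
python3 s.py; python3 - <<'E'
from plant import status, viewer
import cv2
n,r="scene",(130,280,170,350)
im=viewer.capture(n)[:,:,::-1]
cv2.imwrite(f"pics/{n}6z.png",cv2.resize(im[r[0]:r[1],r[2]:r[3]],None,fx=3.7,fy=3.7,interpolation=cv2.INTER_CUBIC))
E
```

```text
t 11.75 move x,y,z -0.028085490499858423 55.52120791694965 7.098081594636312 F x,y,z 0.49830214459682415 -1.6161063634353308 -3.0395032289012422 [-0.10303062 -0.06110088  0.01363679]
```

View pics/scene6z.png

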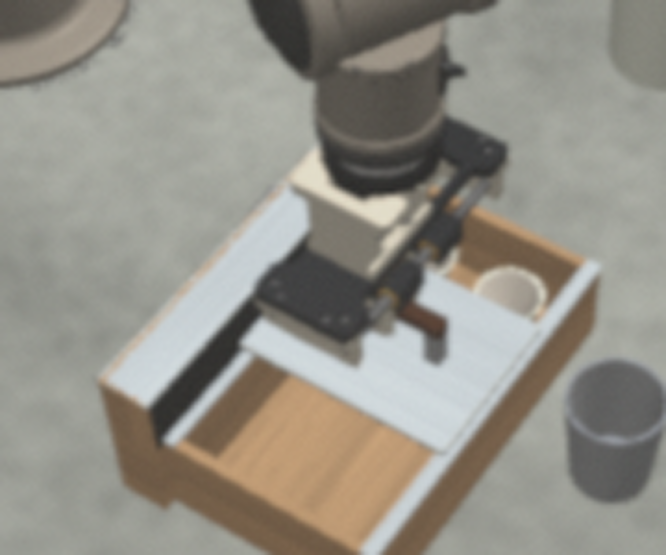

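Call:
play_rows:
  commands:
    - {"offset": [0, 0, -0.0025], "twist": 0}
    - {"offset": [0, 0, -0.0025], "twist": 0}
    - {"offset": [0, 0, -0.0025], "twist": 0}
    - {"offset": [0, 0, -0.0025], "twist": 0}
    - {"offset": [0, 0, -0.0025], "twist": 0}

```text
time: 12.3
tool_pos: [549.5, -26.7, 296.5]
tcp_rot: [3.141, 0.0, -2.866]
contact_force: [0.7, 0.0, -4.2]
grip_width: 13.5
```

Call:
play_rows:
  commands:
    - {"offset": [0, 0, -0.001], "twist": 0}
    - {"offset": [0, 0, 0], "twist": 0}

```text
time: 12.5
tool_pos: [549.6, -26.6, 297.4]
tcp_rot: [3.141, 0.0, -2.866]
contact_force: [0.8, 0.5, -2.8]
grip_width: 13.7
```

```bash
python3 s.py; python3 - <<'E'
from plant import status, viewer
import cv2
n,r="scene",(130,280,170,350)
im=viewer.capture(n)[:,:,::-1]
cv2.imwrite(f"pics/{n}7z.png",cv2.resize(im[r[0]:r[1],r[2]:r[3]],None,fx=3.7,fy=3.7,interpolation=cv2.INTER_CUBIC))
E
```

```text
t 12.5 move x,y,z 0.004042915615015019 55.55084388303112 20.736608905046523 F x,y,z 0.8758420782617446 0.2755528598514151 -2.8042906623815327 [ 0.00775192  0.03927642 -0.05346266]
```

View pics/scene7z.png

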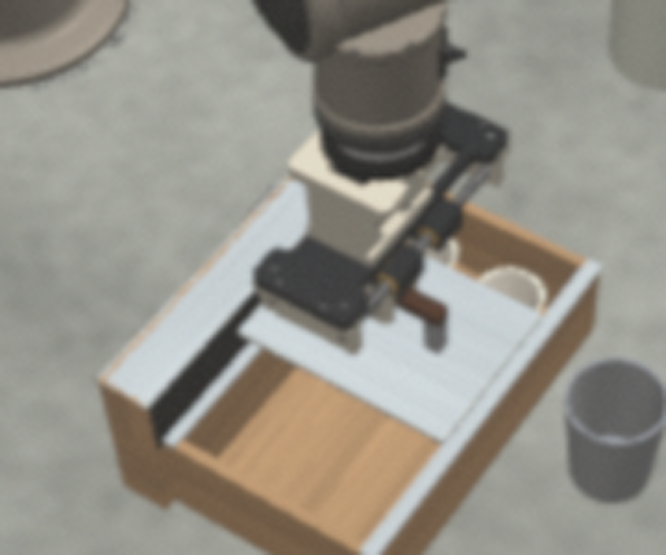

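Call:
play_rows:
  commands:
    - {"offset": [0, 0.004, 0], "twist": 0}
    - {"offset": [0, 0.003, 0], "twist": 0}
    - {"offset": [0, 0.003, 0], "twist": 0}
    - {"offset": [0, 0.003, 0], "twist": 0}
    - {"offset": [0, 0.003, 0], "twist": 0}

```text
time: 13.05
tool_pos: [545.1, -11.0, 297.2]
tcp_rot: [3.142, 0.0, -2.866]
contact_force: [0.6, -1.8, -2.8]
grip_width: 13.9
```

Call:
play_rows:
  commands:
    - {"offset": [0, 0.0015, 0], "twist": 0}
    - {"offset": [0, 0.0015, 0], "twist": 0}
    - {"offset": [0, 0.0015, 0], "twist": 0}
    - {"offset": [0, 0.0015, 0], "twist": 0}

```text
time: 13.45
tool_pos: [543.6, -5.5, 297.2]
tcp_rot: [3.142, 0.0, -2.866]
contact_force: [1.0, -1.6, -3.4]
grip_width: 14.1
```

```bash
python3 s.py
```

```text
t 13.45 move x,y,z -0.0250582605288443 77.53467252874404 20.503440414756085 F x,y,z 0.5179329894123168 -1.7990160724690143 -3.4423933654424683 [-0.19381462 -0.04195636 -0.01220572]
```

Call:
play_rows:
  commands:
    - {"offset": [0, 0.003, 0], "twist": 0}
    - {"offset": [0, 0.003, 0], "twist": 0}
    - {"offset": [0, 0.003, 0], "twist": 0}
    - {"offset": [0, 0.003, 0], "twist": 0}
    - {"offset": [0, 0.003, 0], "twist": 0}

```text
time: 13.95
tool_pos: [539.4, 9.2, 297.2]
tcp_rot: [3.142, -0.0, -2.866]
contact_force: [1.1, -1.5, -3.0]
grip_width: 13.6
```

Call:
play_rows:
  commands:
    - {"offset": [0, 0.002, 0], "twist": 0}
    - {"offset": [0, 0.002, 0], "twist": 0}
    - {"offset": [0, 0.002, 0], "twist": 0}
    - {"offset": [0, 0.002, 0], "twist": 0}
    - {"offset": [0, 0.002, 0], "twist": 0}

```text
time: 14.45
tool_pos: [536.8, 18.6, 297.2]
tcp_rot: [3.142, 0.0, -2.866]
contact_force: [-0.5, -1.2, -4.2]
grip_width: 13.7
```

```bash
python3 s.py; python3 - <<'E'
from plant import status, viewer
import cv2
for n,r in (("scene",(130,280,170,350)),("top",(125,285,225,395))):
  im=viewer.capture(n)[:,:,::-1]
  cv2.imwrite(f"pics/{n}8z.png",cv2.resize(im[r[0]:r[1],r[2]:r[3]],None,fx=3.7,fy=3.7,interpolation=cv2.INTER_CUBIC))
E
```

```text
t 14.45 move x,y,z -0.030284496253973003 102.59126567262788 20.49492960722506 F x,y,z -0.761986039971785 -1.003947023994477 -4.206458763970292 [-0.25664159 -0.03984313 -0.0567503 ]
```

View pics/scene8z.png

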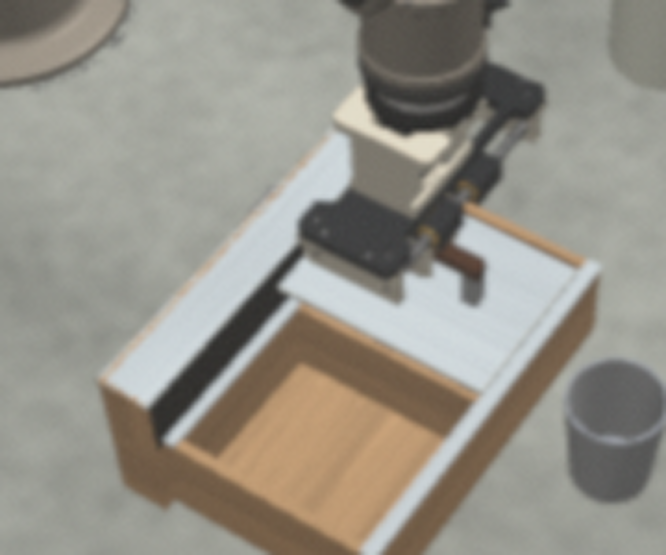

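Call:
play_rows:
  commands:
    - {"offset": [0, 0.001, 0], "twist": 0}
    - {"offset": [0, 0.001, 0], "twist": 0}
    - {"offset": [0, 0.001, 0], "twist": 0}

```text
time: 14.85
tool_pos: [536.0, 21.4, 297.2]
tcp_rot: [-3.142, 0.0, -2.866]
contact_force: [-0.2, -1.0, -4.2]
grip_width: 14.0
```

Call:
play_rows:
  commands:
    - {"offset": [0, 0.0006, 0], "twist": 0}
    - {"offset": [0, 0.0006, 0], "twist": 0}
    - {"offset": [0, 0.0006, 0], "twist": 0}

```text
time: 15.15
tool_pos: [535.5, 23.1, 297.2]
tcp_rot: [3.142, 0.0, -2.866]
contact_force: [0.5, -1.3, -3.8]
grip_width: 13.6
```

Call:
play_rows:
  commands:
    - {"offset": [0, 0.0006, 0], "twist": 0}
    - {"offset": [0, 0.0006, 0], "twist": 0}
    - {"offset": [0, 0.0006, 0], "twist": 0}

```text
time: 15.45
tool_pos: [535.0, 24.9, 297.2]
tcp_rot: [3.142, 0.0, -2.866]
contact_force: [0.5, -1.6, -4.2]
grip_width: 13.3
```

Call:
play_rows:
  commands:
    - {"offset": [0, 0.0006, 0], "twist": 0}
    - {"offset": [0, 0.0006, 0], "twist": 0}
    - {"offset": [0, 0.0006, 0], "twist": 0}

```text
time: 15.75
tool_pos: [534.5, 26.6, 297.2]
tcp_rot: [3.142, 0.0, -2.866]
contact_force: [0.4, -1.5, -4.0]
grip_width: 13.8
```

Call:
play_rows:
  commands:
    - {"offset": [0, 0.0006, 0], "twist": 0}
    - {"offset": [0, 0.0006, 0], "twist": 0}
    - {"offset": [0, 0.0006, 0], "twist": 0}

```text
time: 16.05
tool_pos: [534.0, 28.3, 297.2]
tcp_rot: [3.141, 0.0, -2.866]
contact_force: [0.8, -1.5, -3.9]
grip_width: 13.8
```

Call:
play_rows:
  commands:
    - {"offset": [0, 0.0006, 0], "twist": 0}
    - {"offset": [0, 0.0006, 0], "twist": 0}
    - {"offset": [0, 0.0006, 0], "twist": 0}

```text
time: 16.35
tool_pos: [533.5, 30.1, 297.2]
tcp_rot: [3.142, 0.0, -2.866]
contact_force: [0.9, -1.1, -3.8]
grip_width: 13.6
```

Call:
play_rows:
  commands:
    - {"offset": [0, 0.0006, 0], "twist": 0}
    - {"offset": [0, 0.0006, 0], "twist": 0}
    - {"offset": [0, 0.0006, 0], "twist": 0}

```text
time: 16.65
tool_pos: [533.0, 31.8, 297.2]
tcp_rot: [3.142, -0.0, -2.866]
contact_force: [-0.1, -1.9, -3.9]
grip_width: 13.5
```

Call:
play_rows:
  commands:
    - {"offset": [0, 0.0006, 0], "twist": 0}
    - {"offset": [0, 0.0006, 0], "twist": 0}
    - {"offset": [0, 0.0006, 0], "twist": 0}

```text
time: 16.95
tool_pos: [532.9, 32.8, 297.4]
tcp_rot: [-3.139, 0.001, -2.866]
contact_force: [2.8, -8.6, -4.3]
grip_width: 13.3
```

Call:
play_rows:
  commands:
    - {"offset": [0, -0.0008, 0], "twist": 0}
    - {"offset": [0, 0, 0.0015], "twist": 0}
    - {"offset": [0, 0, 0.003], "twist": 0}
    - {"offset": [0, 0, 0.003], "twist": 0}
    - {"offset": [0, 0, 0.003], "twist": 0}

```text
time: 17.45
tool_pos: [532.9, 32.5, 286.5]
tcp_rot: [-3.141, 0.0, -2.866]
contact_force: [1.6, -5.9, -3.8]
grip_width: 13.8
```

Call:
play_rows:
  commands:
    - {"offset": [0, 0, 0.002], "twist": 0}
    - {"offset": [0, 0, 0.002], "twist": 0}
    - {"offset": [0, 0, 0.002], "twist": 0}
    - {"offset": [0, 0, 0.001], "twist": 0}

```text
time: 17.85
tool_pos: [532.9, 32.4, 279.4]
tcp_rot: [-3.141, 0.0, -2.866]
contact_force: [1.9, -5.7, -3.5]
grip_width: 13.6
```

```bash
python3 s.py
```

```text
t 17.85 move x,y,z -0.002451165383963172 116.95285384919826 2.6825227670677805 F x,y,z 0.30155910789064366 -5.99573368978516 -3.4653832266178117 [-0.77398501 -0.2540376  -0.04074749]
```

Call:
play_rows:
  commands:
    - {"offset": [0, 0, 0.001], "twist": 0}
    - {"offset": [0, 0, 0.001], "twist": 0}
    - {"offset": [0, 0, 0.0005], "twist": 0}
    - {"offset": [0, 0, 0], "twist": 0}

```text
time: 18.25
tool_pos: [532.9, 32.4, 276.9]
tcp_rot: [-3.141, 0.0, -2.866]
contact_force: [1.3, -5.3, -4.3]
grip_width: 13.2
```

```bash
python3 s.py
```

```text
t 18.25 move x,y,z -0.00023744480104781474 116.95796786089227 0.19937054583112968 F x,y,z -0.17698246793048078 -5.410059158064971 -4.295652467190684 [-0.84505331 -0.24631755 -0.03802617]
```

Call:
play_rows:
  commands:
    - {"offset": [0, 0, 0.0004], "twist": 0}
    - {"offset": [0, 0, 0.0003], "twist": 0}
    - {"offset": [0, 0, 0], "twist": 0}

```text
time: 18.55
tool_pos: [533.0, 32.5, 276.7]
tcp_rot: [-3.141, 0.001, -2.866]
contact_force: [1.3, -6.3, -1.3]
grip_width: 14.0
```

```bash
python3 s.py; python3 - <<'E'
from plant import status, viewer
import cv2
for n,r in (("scene",(130,280,170,350)),):
  im=viewer.capture(n)[:,:,::-1]
  cv2.imwrite(f"pics/{n}9z.png",cv2.resize(im[r[0]:r[1],r[2]:r[3]],None,fx=3.7,fy=3.7,interpolation=cv2.INTER_CUBIC))
E
```

```text
t 18.55 move x,y,z 0.14858554840717275 116.98992395760341 0.0019005910251621572 F x,y,z -0.4814105492581935 -6.375893879208312 -1.2917973176106403 [-0.80171763 -0.20702785  0.00895282]
```

View pics/scene9z.png

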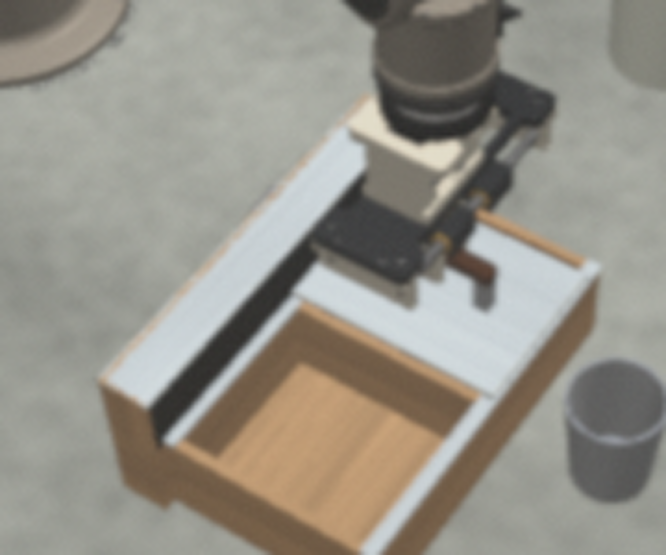

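Call:
play_rows:
  commands:
    - {"offset": [0, 0, 0], "twist": 0}
    - {"offset": [0, 0, 0], "twist": 0}
    - {"offset": [0, 0, 0], "twist": 0}
    - {"offset": [0, 0, 0], "twist": 0}
    - {"offset": [0, 0, 0], "twist": 0}
  jaw: 0

```text
time: 19.1
tool_pos: [532.7, 32.9, 276.5]
tcp_rot: [3.141, 0.0, -2.866]
contact_force: [0.5, 0.1, 0.5]
grip_width: 49.3
```

Call:
play_rows:
  commands:
    - {"offset": [0, 0, 0], "twist": 0}
    - {"offset": [0, 0, 0], "twist": 0}
    - {"offset": [0, 0, -0.005], "twist": 0}
    - {"offset": [0, 0, -0.01], "twist": 0}
    - {"offset": [0, 0, -0.015], "twist": 0}

```text
time: 19.6
tool_pos: [532.6, 32.7, 307.0]
tcp_rot: [3.141, -0.001, -2.866]
contact_force: [-0.2, 0.4, 0.5]
grip_width: 88.7
```

Call:
play_rows:
  commands:
    - {"offset": [0, 0, -0.02], "twist": 0}
    - {"offset": [0, 0, -0.03], "twist": 0}
    - {"offset": [0, 0, -0.03], "twist": 0}
    - {"offset": [0, 0, -0.02], "twist": 0}
    - {"offset": [0, 0, 0], "twist": 0}

```text
time: 20.1
tool_pos: [533.1, 32.7, 410.5]
tcp_rot: [-3.139, 0.007, -2.866]
contact_force: [0.5, 0.1, 0.4]
grip_width: 91.4
```

Call:
play_rows:
  commands:
    - {"offset": [0.02, 0.03, 0], "twist": 0}
    - {"offset": [0.02, 0.04, 0], "twist": 0}
    - {"offset": [0.02, 0.04, 0], "twist": 0}
    - {"offset": [0.01, 0.03, 0], "twist": 0}
    - {"offset": [0, 0, 0], "twist": 0}

```text
time: 20.6
tool_pos: [425.0, 150.5, 406.3]
tcp_rot: [3.14, -0.001, -2.862]
contact_force: [-0.3, 0.2, -0.1]
grip_width: 91.6
```

```bash
python3 s.py; python3 - <<'E'
from plant import status, viewer
import cv2
for n,r in (("scene",(130,280,170,350)),("top",(125,285,225,395))):
  im=viewer.capture(n)[:,:,::-1]
  cv2.imwrite(f"pics/{n}10.png",im)
  cv2.imwrite(f"pics/{n}10z.png",cv2.resize(im[r[0]:r[1],r[2]:r[3]],None,fx=3.7,fy=3.7,interpolation=cv2.INTER_CUBIC))
E
```

```text
t 20.6 move x,y,z -71.69906223928652 259.95247464645445 129.57488750369396 F x,y,z -0.20198110930269927 0.22897089757371364 -0.06078104414845964 [0.02317577 0.02083885 0.01146586]
```

View pics/scene10z.png

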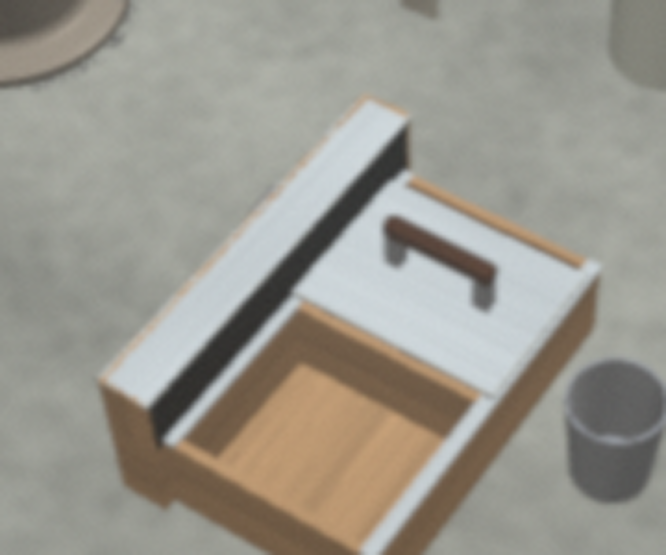

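View pics/top10.png

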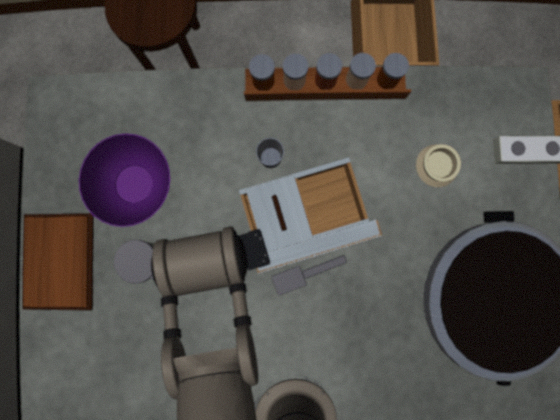

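```bash
python3 - <<'E'
from plant import status,ticket
print(status.get_obs()['dq']); print(ticket.close_job())
E
```

```text
[-0.03123155  0.01565297 -0.01774284 -0.00409525 -0.001004   -0.00286321]
the job is handed in; nothing more can be done
None
```

The cover is closed over the cups, lying flat and let go. I handed the job in at about 20.6 s and got no verdict back.

| Step | Cover position from its start | Height | What I felt |
|---|---|---|---|
| Slid down in its track until it bound on the catch | 76.6 mm | flat | about 8 N against the slide, then stopped |
| Backed off | 55.5 mm | flat | – |
| Raised | 55.5 mm | about 20.5 mm | weight of the cover, not blocked |
| Slid on past the catch | past 76 mm | raised | only the usual drag |
| Met the end stop | about 117 mm | raised | about 9 N |
| Lowered at up to 30 mm/s and opened | 117 mm | back to the starting height | cover's weight came off the gripper |

**Last checks:**
- The final pictures show the cover flat over the cup bay with its handle free, and the gripper clear of everything.
- The cup, spatula, basin, canister and stand look unmoved. I judged this by eye and did not measure it.
- The cover moved 117 mm rather than the full 130 mm of travel, which means it started about 13 mm along. The first picture agrees, putting it roughly 15 mm along.
- That it is fully home rests on feeling the end stop and on the handle's computed position, about 67 mm from the box centre against 65 mm if the travel is centred. I did not measure the handle again after letting go.

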